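Offer the cover up to the instrument box on the bonding stand

ROBOT

A 6-joint arm with a two-finger parallel gripper is mounted at the origin on the work surface; the furniture and walls round the work are solid. World frame = base frame: x ahead of the robot, y to its left, z up, the work surface at z = 0. Lengths are in m, angles in rad, forces in N, time in s.
With the tool pointing down it reaches from about 0.25 to 0.8 m from the base axis. Payload 8.5 kg.
Tool frame: the origin (TCP) lies midway between the tips of the shut fingers; the grasp point (between the pads) lies 19 mm behind it; z points along the fingers, y is the direction in which the jaws open and shut (so a half turn about z gives the same grasp; the last joint's range is limited). The gripper opens to 85 mm and grips with 20 to 120 N. Pads are 22 mm wide; open, the fingers measure 114 mm over their backs; the gripper's body (76 mm by 85 mm) begins 54 mm behind the grasp point. The pads swing forward as they close: fully open they stand 13 mm farther back than shut.
Start: joints at [1.253, 0.238, -0.013, 1.319, 0, 1.571], TCP at [0.164, 0.499, 0.231] pointing down, gripper open.
Joint ranges: [-2.66, 2.66], [-1.03, 1.9], [-1.14, 1.46], [-1.82, 2.27], [-1.45, 1.34], [-3.14, 3.14]. Speed limits (rad/s): [2.22, 2.22, 2.79, 3.14, 3.14, 3.14].

INTERFACE

Orientations are given as a 3x3 rotation matrix whose columns are the frame's x, y, z axes.
In Python, from bench import sensors, vision, sign_off gives the robot as it stands.
- The arm moves only by the tool apply_moves, never from a script. Its arguments are lists of equal length, an entry for each row: "rot": the turn, a rotation vector about the tool's x, y, z in rad, a list of three; "linear": the shift along the tool's x, y, z in cm, a list of three; "jaw": the opening, from 0 (shut) to 1 (fully open). A call has exactly 10 rows; each row shifts and turns the commanded pose from where the row before left it, along the tool's axes as they then stand; what a row does not reach is not made up. A row lasts 1/8 s, in which the tool goes at most 62.5 mm and 10.7 degrees, less where a joint would pass 70% of its speed; a pose out of reach is approached as far as the arm can. A call with a gripper value outside its range is refused whole. The fingers move at their own pace and stop on an object; "newtons" is the grip in N (left out, the last holds). Time passes only in rows, so rows that do not move let the fingers close, or fill a call up. It gives the time, the measured TCP pose, the force and the opening at its end, in the units of the state.
- sensors.sense(): the state, without advancing time (a new reading comes with each control period).
- vision.snapshot(name): name is "side" or "top" or "wrist"; returns the picture (400x640x3 uint8, red, green, blue); there is no depth.
- vision.camera_model(name): a dict with "vertical_fov" (degrees; the focal length in pixels is half the picture's height over the tangent of half this angle, whatever the lens; pixels are square), "cx", "cy" (the principal point, pixels), "k1" (the pictures are not rectified: a ray, as slopes to the right and down, at radius r is drawn at 1 + k1 r^2 times it, then the intrinsics apply), "world_from_camera" (4x4, takes a point from camera to world coordinates). Camera axes: x right, y up, looking along -z (the intrinsics and any distortion apply to the point x, -y, -z); pixel columns grow to the right and rows downward; lengths in m; the calibration is good to about 2 mm. A picture is of the moment at which its call begins: read the wrist's pose just before it. camera_model takes no time and is no camera call; for the wrist camera it gives the pose at the moment of the call.
- sign_off(): hands the job in, once; it reports no verdict.
The state is a dict: "time": time; "q": joint angles; "joint_vel": joint speeds; "joint_efforts": joint torques, N m; "eef_pos": TCP position; "orientation": TCP orientation; "contact_force": force on the tool from outside, world axes, zero at the start; "moment": the same for the moment, N m; "grip_width": opening from 0.0 (shut) to 1.0 (fully open).
Only numpy, scipy, OpenCV 4.12 (cv2) and the standard library are available. Lean on these libraries where they do the work, as an engineer would, in place of code of your own. Each camera call takes 0.05 s, during which the arm holds its last target. There are 200 camera calls.

TASK

We are about to hot-glue this instrument box: set the open grey box upright on the narrow head of the bonding stand, centred and with its long side along the head's long side, and let go of it. Then pick up the blue cover and hold it level over the box, edges lined up with the box's edges, with an even gap of about 1 cm above the rim and not touching it, so that I can get the glue nozzle in. Do not knock the cartons, case or jar that stand in the way between them and the stand, and finish still holding the cover there, motionless.

Things in the scene. Friction and masses are not known exactly. Their poses are not given: they have to be found in the camera images.
- box_center (a point): Centre of the open-topped grey instrument box with a green circuit board inside, 80 x 50 mm and 34 mm high, walls 4 mm, about 0.12 kg, loose, standing upright on the table right of the row of cartons. The point is on its axis, 17 mm above its underside. x along the 80 mm side, y along the 50 mm side, z up.
- box_rim (a point): Centre of the box's mouth, level with its rim, 34 mm above its underside; axes as the box.
- cover_grip (a point): Middle of the black upright grip on the blue cover. The grip is a solid rib 44 mm long (x), 12 mm thick (y), standing 30 mm high in the middle of the cover; this point is 20 mm above the cover's underside and 15 mm below the top of the grip. z up.
- cover_under (a point): Centre of the underside of the blue cover, a flat plate 80 x 50 x 5 mm (x along the 80 mm side, y along the 50 mm side, z up) with the black grip on top, 35 mm high in all, about 0.1 kg, loose, lying grip upwards on the table right of the row of cartons.
- stand_top (a point): Centre of the top face of the bonding stand's narrow head: a black rubber face 50 mm (x) by 28 mm (y), 90 mm above the table, on a 20 mm column that rises from a dark base plate 110 x 80 mm. The stand is fixed to the table, left of the row of cartons. x along the head's long side, z up.
- box: The grey instrument box itself; origin at the centre of its underside.
- cover: The blue cover itself; origin at the centre of its underside.
- carton_near: White stock carton, 135 x 86 mm and 66 mm high, loose, in the row between the parts and the stand, the nearer one to the robot, its 135 mm side (own y) roughly along world x. Origin at the centre of its underside.
- carton_far: White stock carton of the same size, loose, in the same row, the one farther from the robot. Origin at the centre of its underside.
- black_case: Black instrument case, 112 x 74 mm and 46 mm high, loose, lying on the nearer carton; its top is 112 mm above the table. Origin at the centre of its underside.
- red_jar: White jar with a red cap, 47 mm across and 76 mm high, loose, standing between the two cartons. Origin at the centre of its underside.
Not all that is in view belongs to the job. Of the things like the cover, leave any that is pink; of the rest the smaller one is meant.

How it is judged:
By the outcome, as a careful person would: the job done as asked, in the order asked, and still so for the second after the job is handed in, while the arm keeps its last pose, push and grip.
It also fails if it takes over 69 s, if anything falls off the work surface, if the arm or the gripper's body presses on something with over 40 N, if the wrist force passes 120 N, or if a joint passes its speed limit or range.

## Working session

There is one attempt and no reset: what is moved stays moved. The work goes in short steps, Python scripts to look and compute and a tool call to move; the robot and the scene stay as the last step left them, time stands still between calls to the robot, and variables do not carry over. Pictures are saved under pics/ and viewed, about 8 in all and at most 12, crops included, and the job is handed in when it is done.

Besides the shell and the picture viewer there is one more tool, called after "Call:" as name(argument=value, ...) on one line, values as JSON. apply_moves: Moves the arm, as the interface text tells. Its arguments: {"type":"object","properties":{"rot":{"type":"array"},"linear":{"type":"array"},"jaw":{"type":"array"},"newtons":{"type":"number"}},"required":["rot","linear","jaw"]}

```bash
ls; mkdir -p pics; cat > h.py <<'E'
import numpy as np, cv2
from bench import sensors, vision
def snap(n,f):
    im=vision.snapshot(n); cv2.imwrite('pics/'+f,im[:,:,::-1]); return im
def ray(n,u,v,M=None):
    M=M or vision.camera_model(n); f=200/np.tan(np.radians(M['vertical_fov'])/2)
    x,y=(u-M['cx'])/f,(v-M['cy'])/f; k=M['k1']; a,b=x,y
    for _ in range(30):
        s=1+k*(a*a+b*b); a,b=x/s,y/s
    T=np.array(M['world_from_camera']); d=T[:3,:3]@np.array([a,-b,-1]); return T[:3,3],d
def onz(n,u,v,z,M=None):
    o,d=ray(n,u,v,M); return o+d*(z-o[2])/d[2]
def proj(n,p,M=None):
    M=M or vision.camera_model(n); f=200/np.tan(np.radians(M['vertical_fov'])/2)
    T=np.array(M['world_from_camera']); c=T[:3,:3].T@(np.array(p)-T[:3,3]); a,b=c[0]/-c[2],-c[1]/-c[2]
    s=1+M['k1']*(a*a+b*b); return np.array([M['cx']+f*a*s,M['cy']+f*b*s])
E
python3 - <<'E'
from h import *
np.set_printoptions(precision=4,suppress=True)
a=snap('top','top0.png'); b=snap('side','side0.png')
for n in ('top','side','wrist'): print(n,vision.camera_model(n))
s=sensors.sense(); print(s['eef_pos'],s['orientation'],s['time'])
E
```

```text
pics
top {'vertical_fov': 48.34880252153007, 'cx': 317.86458524634025, 'cy': 202.37039073355004, 'k1': -0.10220208995369512, 'world_from_camera': array([[ 0.0023,  0.9876, -0.1568,  0.3066],
       [-1.    ,  0.0024,  0.0003, -0.061 ],
       [ 0.0007,  0.1568,  0.9876,  1.2113],
       [ 0.    ,  0.    ,  0.    ,  1.    ]])}
side {'vertical_fov': 48.68539213535848, 'cx': 315.11056133418924, 'cy': 197.8202724260923, 'k1': -0.08002550202670318, 'world_from_camera': array([[ 0.885 ,  0.2039, -0.4185, -0.0159],
       [-0.4652,  0.4182, -0.7802, -1.0168],
       [ 0.016 ,  0.8852,  0.465 ,  0.6583],
       [ 0.    ,  0.    ,  0.    ,  1.    ]])}
wrist {'vertical_fov': 69.88875115859126, 'cx': 320.74135666133066, 'cy': 196.40673773291766, 'k1': -0.03829022936722609, 'world_from_camera': array([[ 0.3138, -0.901 , -0.2996,  0.086 ],
       [ 0.9495,  0.2969,  0.1017,  0.525 ],
       [-0.0027, -0.3164,  0.9486,  0.3735],
       [ 0.    ,  0.    ,  0.    ,  1.    ]])}
[0.164  0.4984 0.2307] [[-0.9499  0.3125 -0.0004]
 [ 0.3125  0.9499 -0.0012]
 [-0.     -0.0013 -1.    ]] 0.1
```

View pics/top0.png

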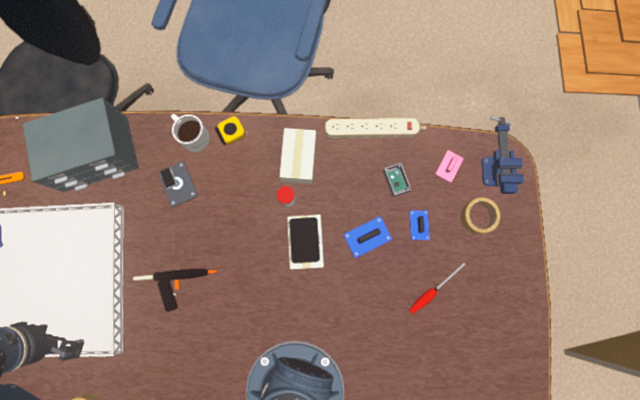

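View pics/side0.png

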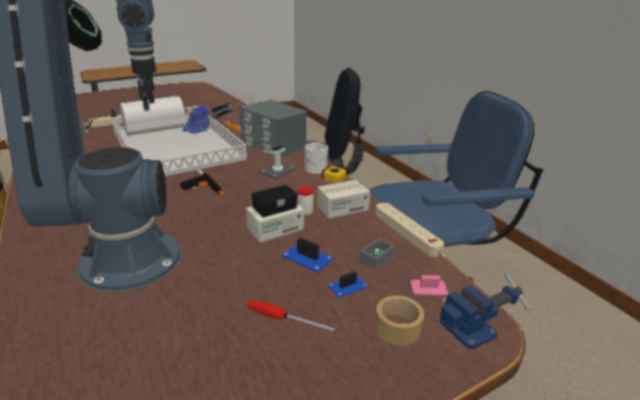

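The top view shows three cover-like things: the small blue one at (419,225), the large blue one at (368,237) and the pink one at (450,166). The box is at (397,180), the stand at (177,184), the cartons at (298,155) and (305,242), and the jar at (285,196). I choose the small blue cover. Next I measure and check it in a close crop.

```bash
cat > m.py <<'E'
from h import *
np.set_printoptions(precision=4,suppress=True)
im=cv2.imread('pics/top0.png'); hsv=cv2.cvtColor(im,cv2.COLOR_BGR2HSV)
def rect(n,mask,box,z):
    x0,y0,x1,y1=box; m=np.zeros_like(mask); m[y0:y1,x0:x1]=mask[y0:y1,x0:x1]
    c=max(cv2.findContours(m,0,cv2.CHAIN_APPROX_NONE)[0],key=cv2.contourArea)[:,0]
    c=cv2.convexHull(c)[:,0]
    P=np.array([onz(n,u,v,z)[:2] for u,v in c.astype(float)],np.float32)
    r=cv2.minAreaRect(P*1000); b=cv2.boxPoints(r)
    e=b[1]-b[0]; g=b[2]-b[1]; l=e if np.hypot(*e)>np.hypot(*g) else g
    return np.array(r[0])/1000,np.array(r[1]),np.degrees(np.arctan2(l[1],l[0]))
if __name__=='__main__':
    blue=cv2.inRange(hsv,(105,120,90),(125,255,255))
    print('small',rect('top',blue,(400,200,440,250),.005)); print('big',rect('top',blue,(340,210,398,262),.005))
    w=cv2.inRange(hsv,(0,0,130),(180,90,255))
    print('near',rect('top',w,(280,208,330,275),.066)); print('far',rect('top',w,(270,120,322,190),.066))
    red=cv2.inRange(hsv,(170,120,90),(180,255,255))|cv2.inRange(hsv,(0,150,90),(6,255,255)); print('jar',rect('top',red,(265,175,305,212),.076))
    blk=cv2.inRange(hsv,(0,0,0),(180,255,60)); print('case',rect('top',blk,(285,212,327,265),.112))
    a=cv2.resize(im[135:275,360:480],None,fx=4,fy=4,interpolation=2)[:,:480]
    b=cv2.resize(im[155:215,150:205],None,fx=5,fy=5,interpolation=2)
    o=np.zeros((560,760,3),np.uint8); o[:560,:480]=a; o[:300,485:760]=b; cv2.imwrite('pics/crop0.png',o)
E
python3 m.py
```

```text
small (array([ 0.4362, -0.3384]), array([77.0455, 49.6213]), np.float32(0.08592235))
big (array([ 0.4047, -0.1961]), array([ 69.1713, 112.8746]), np.float32(-63.719604))
near (array([ 0.386 , -0.0339]), array([149.7021, 105.5599]), np.float32(2.1617396))
far (array([ 0.6209, -0.0008]), array([183.8648, 137.3927]), np.float32(0.058961164))
jar (array([0.5073, 0.025 ]), array([44.7852, 44.0778]), np.float32(0.64548045))
case (array([ 0.3883, -0.0276]), array([104.3348,  63.743 ]), np.float32(3.956883))
```

View pics/crop0.png

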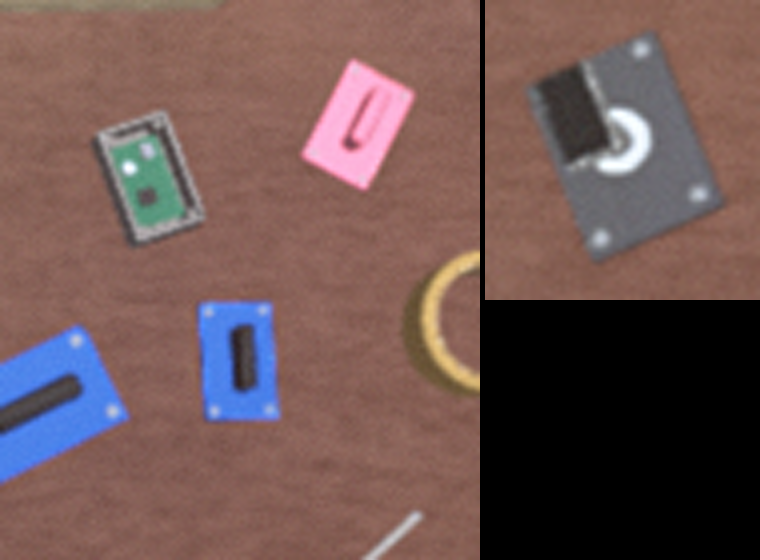

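The crop confirms the choice: the small blue cover measures about 77x50 mm, the large one 113x69 mm, and the pink one is excluded. The head's black face lies at the upper left of the stand picture. Next come the box rim, cover and head corners.

```bash
python3 - <<'E'
from m import *
A=lambda p:((p[0]+.5)/4-.5+360,(p[1]+.5)/4-.5+135)
B=lambda p:((p[0]-485+.5)/5-.5+150,(p[1]+.5)/5-.5+155)
def q(name,pts,f,z):  # TL TR BR BL in image
    P=np.array([onz('top',*f(p),z)[:2] for p in pts])
    l=(P[0]+P[1]-P[2]-P[3])/2; s=(P[0]+P[3]-P[1]-P[2])/2
    print(name,P.mean(0),'len',np.hypot(*l),np.hypot(*s),'ang long',np.degrees(np.arctan2(l[1],l[0])),'short-90',np.degrees(np.arctan2(s[1],s[0]))-90)
q('cover',[(200,303),(271,303),(280,420),(206,421)],A,.005)
q('box',[(97,134),(164,112),(204,215),(136,243)],A,.034)
q('head',[(530,90),(578,66),(613,148),(568,166)],B,.09)
# side refinement: grip of cover and head
for p in [(.47,-.31,.034),(.5,.25,.09)]: print(proj('side',p))
s=cv2.imread('pics/side0.png')
o=np.zeros((560,780,3),np.uint8)
o[:300,:480]=cv2.resize(s[225:300,325:445],None,fx=4,fy=4,interpolation=2)
o[300:560,:325]=cv2.resize(s[135:187,245:310],None,fx=5,fy=5,interpolation=2)
cv2.imwrite('pics/crop1.png',o)
E
```

```text
cover [ 0.4361 -0.3395] len 0.08079949611413631 0.05013384813878861 ang long 1.893145804595788 short-90 0.3844695966080991
box [ 0.5593 -0.2761] len 0.07734402306873879 0.04967543057067957 ang long 18.787855085939626 short-90 20.60836075916869
head [0.5477 0.3312] len 0.047449999824089706 0.026579781444496627 ang long 27.604474247163918 short-90 24.780833843140613
[353.6129 264.498 ]
[272.4654 158.1742]
```

View pics/crop1.png

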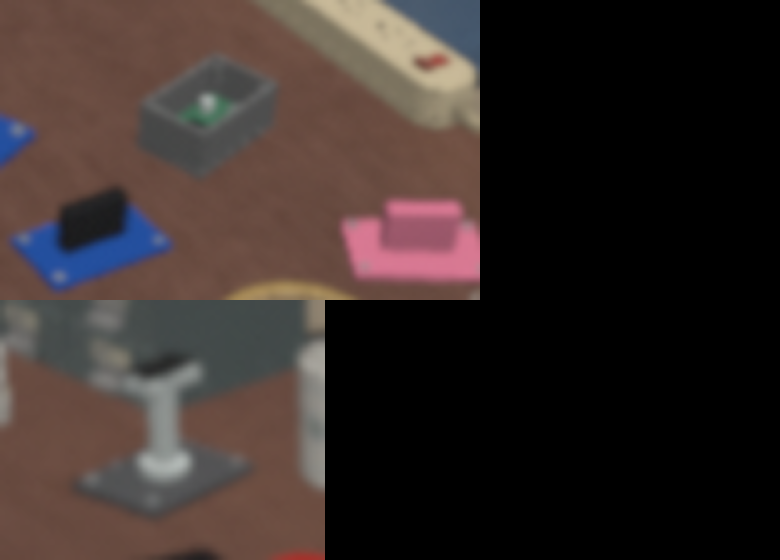

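The side crops agree: the black grip is upright on the small cover at crop (93,218), the box is open side up, and the stand head is clear with nothing close beside it. I head for the box at safe height.

Call:
apply_moves(rot=[[0,0,0],[0,0,0],[0,0,0],[0,0,0],[0,0,0],[0,0,0],[0,0,0],[0,0,0],[0,0,0],[0,0,0]], linear=[[-4.1,-4.1,0],[-4.1,-4.1,0],[-4.1,-4.1,0],[-4.1,-4.1,0],[-4.1,-4.1,0],[-4.1,-4.1,0],[-4.1,-4.1,0],[-4.1,-4.1,0],[-4.1,-4.1,0],[-4.1,-4.1,0]], jaw=[1,1,1,1,1,1,1,1,1,1])

```text
time: 1.35
eef_pos: [0.4259, -0.0209, 0.2313]
orientation: [[-0.95, 0.313, 0.0], [0.313, 0.95, 0.0], [-0.0, 0.0, -1.0]]
contact_force: [1.3, 0.6, 0.6]
grip_width: 0.998
```

```bash
cat > g.py <<'E'
# usage: python3 g.py x y z [tool-y angle deg] -> shift in tool axes (cm), turn about tool z
import sys; from h import *
np.set_printoptions(precision=4,suppress=True)
s=sensors.sense(); R=np.array(s['orientation']); p=np.array(s['eef_pos'])
t=np.array([float(a) for a in sys.argv[1:4]])
print('t',s['time'],'p',p,'q',np.array(s['q']),'w',s['grip_width'],'F',np.array(s['contact_force']))
a=np.degrees(np.arctan2(R[1,1],R[0,1])); print('tool y ang',a,'z axis',R[:,2])
print('shift cm',R.T@(t-p)*100)
if len(sys.argv)>4:
    d=float(sys.argv[4])-a; print('turn rz rad',-np.radians(d))
    c=np.radians(float(sys.argv[4])); y=np.array([np.cos(c),np.sin(c),0]); z=np.array([0,0,-1]); T=np.c_[np.cross(y,z),y,z]
    print('rotvec',cv2.Rodrigues(R.T@T)[0].ravel(),'shift in new axes',T.T@(t-p)*100)
E
python3 g.py .559 -.276 .23 109.7
```

```text
t 1.35 p [ 0.4259 -0.0209  0.2313] q [-0.0491  0.069  -0.2208  1.2808  0.0001  0.2691] w 0.9979983023950215 F [1.3327 0.5803 0.6383]
tool y ang 71.77359648157405 z axis [ 0.0002  0.0001 -1.    ]
shift cm [-20.6262 -20.0672   0.1304]
turn rz rad -0.6619406148364948
rotvec [ 0.0001  0.0002 -0.6619] shift in new axes [ -3.9357 -28.5069   0.1291]
```

Call:
apply_moves(rot=[[0,0,0],[0,0,0],[0,0,0],[0,0,0],[0,0,0],[0,0,-0.166],[0,0,-0.166],[0,0,-0.165],[0,0,-0.165],[0,0,0]], linear=[[-4.1,-4.0,0],[-4.1,-4.0,0],[-4.1,-4.0,0],[-4.1,-4.0,0],[-4.1,-4.0,0],[0,0,0],[0,0,0],[0,0,0],[0,0,0],[0,0,0]], jaw=[1,1,1,1,1,1,1,1,1,1])

```text
time: 2.6
eef_pos: [0.5575, -0.2729, 0.2309]
orientation: [[-0.942, -0.336, -0.001], [-0.336, 0.942, 0.0], [0.001, 0.001, -1.0]]
contact_force: [-0.0, -0.6, -0.2]
grip_width: 0.999
```

```bash
python3 g.py .559 -.276 .23 109.7; python3 - <<'E'
from h import *
import json
M=vision.camera_model('wrist'); im=snap('wrist','w1.png')
np.save('pics/w1.npy',M,allow_pickle=True)
print(proj('wrist',[.559,-.276,.034],M))
E
```

```text
t 2.6 p [ 0.5575 -0.2729  0.2309] q [-0.4552  0.4069  0.2322  1.3969 -0.0001 -0.7983] w 0.9988663607237599 F [-0.0273 -0.6361 -0.1951]
tool y ang 109.65584064951261 z axis [-0.0008  0.0003 -1.    ]
shift cm [-0.0397 -0.3423  0.0901]
turn rz rad -0.0007707260615471309
rotvec [ 0.0005 -0.0007 -0.0008] shift in new axes [-0.0393 -0.3423  0.0903]
[317.23435501 172.4193009 ]
```

View pics/w1.png

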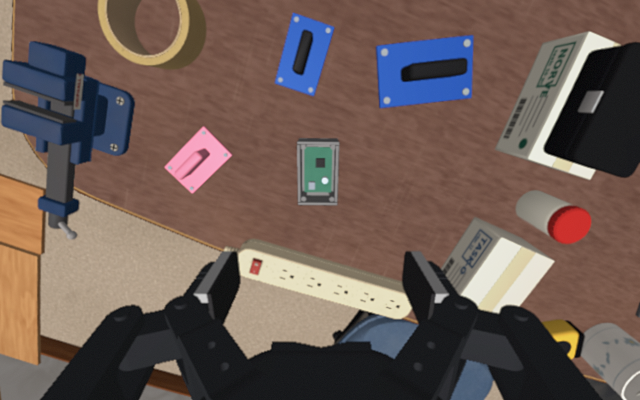

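The wrist view shows the box at about (318,172), rim corners (297,139) to (338,205), close to my projection (317,172). The cover is at (304,54). Refining both by mask from this picture.

```bash
python3 - <<'E'
from h import *
np.set_printoptions(precision=4,suppress=True)
M=np.load('pics/w1.npy',allow_pickle=True).item()
im=cv2.imread('pics/w1.png'); hsv=cv2.cvtColor(im,cv2.COLOR_BGR2HSV)
def rect(mask,box,z):
    x0,y0,x1,y1=box; m=np.zeros_like(mask); m[y0:y1,x0:x1]=mask[y0:y1,x0:x1]
    c=max(cv2.findContours(m,0,cv2.CHAIN_APPROX_NONE)[0],key=cv2.contourArea)
    P=np.array([onz('wrist',u,v,z,M)[:2] for u,v in cv2.convexHull(c)[:,0].astype(float)],np.float32)
    r=cv2.minAreaRect(P*1000); b=cv2.boxPoints(r); e=b[1]-b[0]; g=b[2]-b[1]; l=e if np.hypot(*e)>np.hypot(*g) else g
    return c.reshape(-1,2).min(0),c.reshape(-1,2).max(0),np.array(r[0])/1000,r[1],np.degrees(np.arctan2(l[1],l[0]))
blue=cv2.inRange(hsv,(105,120,90),(125,255,255)); print('cover',rect(blue,(265,5,345,105),.005))
# not-table: table is reddish hue<15 with saturation
tab=cv2.inRange(hsv,(0,60,0),(20,255,255))|cv2.inRange(hsv,(160,60,0),(180,255,255)); nt=cv2.morphologyEx(~tab,cv2.MORPH_OPEN,np.ones((3,3)))
print('box@rim',rect(nt,(285,125,355,220),.034))
print(hsv[120:145:2,318].tolist()); print(hsv[198:214:2,318].tolist())
E
```

```text
cover (array([275,  13], dtype=int32), array([333,  95], dtype=int32), array([ 0.4378, -0.3363]), (79.37080383300781, 49.50146484375), np.float32(1.9583955))
box@rim (array([297, 138], dtype=int32), array([339, 205], dtype=int32), array([ 0.559 , -0.2754]), (84.24040985107422, 50.459205627441406), np.float32(18.147915))
[[8, 96, 119], [9, 98, 115], [8, 97, 113], [9, 92, 116], [8, 95, 115], [8, 96, 111], [8, 97, 116], [8, 95, 118], [9, 94, 120], [9, 54, 81], [90, 4, 58], [0, 5, 142], [0, 5, 141]]
[[150, 4, 63], [165, 9, 60], [0, 3, 101], [5, 11, 144], [8, 94, 120], [8, 93, 124], [9, 93, 121], [8, 99, 111]]
```

Call:
apply_moves(rot=[[0,0,0.018],[0,0,0],[0,0,0],[0,0,0],[0,0,0],[0,0,0],[0,0,0],[0,0,0],[0,0,0],[0,0,0]], linear=[[-0.16,-0.3,3],[0,0,5],[0,0,5],[0,0,4],[0,0,3],[0,0,1.8],[0,0,1.1],[0,0,0],[0,0,0],[0,0,0]], jaw=[1,1,1,1,1,1,1,1,0.4,0.4], newtons=35)

```text
time: 3.9
eef_pos: [0.5607, -0.2755, 0.0032]
orientation: [[-0.947, -0.32, 0.001], [-0.32, 0.947, -0.001], [-0.001, -0.001, -1.0]]
contact_force: [0.2, -0.2, 0.3]
grip_width: 0.606
```

Call:
apply_moves(rot=[[0,0,0],[0,0,0],[0,0,0],[0,0,0],[0,0,0],[0,0,0],[0,0,0],[0,0,0],[0,0,0],[0,0,0]], linear=[[0,0,0],[0,0,0],[0,0,0],[0,0,0],[0,0,0],[0,0,-0.5],[0,0,-1],[0,0,-1.5],[0,0,0],[0,0,0]], jaw=[0,0,0,0,0,0,0,0,0,0], newtons=35)

```text
time: 5.15
eef_pos: [0.5602, -0.2753, 0.0325]
orientation: [[-0.947, -0.32, 0.0], [-0.32, 0.947, -0.0], [-0.0, -0.0, -1.0]]
contact_force: [-0.3, 0.2, -0.3]
grip_width: 0.579
```

```bash
python3 g.py .56 -.275 .23 108.6; python3 - <<'E'
from h import *
M=vision.camera_model('wrist'); im=snap('wrist','w2.png'); np.save('pics/w2.npy',M,allow_pickle=True)
E
```

```text
t 5.15 p [ 0.5602 -0.2753  0.0325] q [-0.4567  0.5275 -0.0977  0.9453 -0.0001 -0.7829] w 0.579329583421935 F [-0.332   0.2043 -0.3475]
tool y ang 108.68885953092027 z axis [ 0.0003 -0.0002 -1.    ]
shift cm [  0.0048   0.0262 -19.7504]
turn rz rad 0.0015508913863364919
rotvec [-0.0003  0.0002  0.0016] shift in new axes [  0.0089   0.0321 -19.7504]
```

View pics/w2.png

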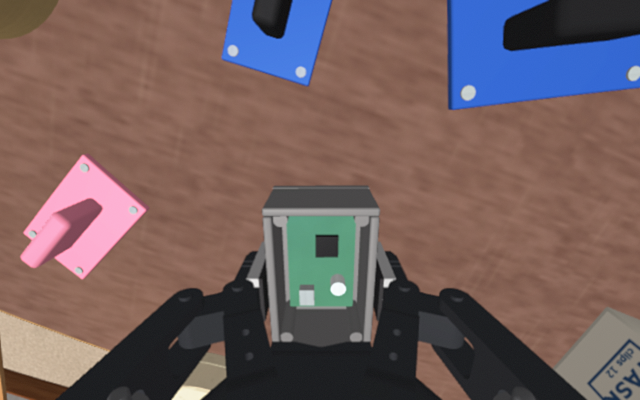

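The box is held (opening 49 mm) and level. Its near rim edge runs (263,210) to (380,210). I use it to find the box centre relative to the TCP.

```bash
python3 - <<'E'
from h import *
np.set_printoptions(precision=4,suppress=True)
M=np.load('pics/w2.npy',allow_pickle=True).item(); s=sensors.sense(); R=np.array(s['orientation']);p=np.array(s['eef_pos'])
g=cv2.cvtColor(cv2.imread('pics/w2.png'),cv2.COLOR_BGR2GRAY)
for c in (290,320,350): print(c,g[180:222:1,c].tolist())
for z in (p[2]+.031,):
  for u,v in [(263,210),(380,210),(321,210)]: print((R.T@(onz('wrist',u,v,z,M)-p))*1000)
  for u,v in [(273,187),(371,187)]: print('bottom',(R.T@(onz('wrist',u,v,p[2]-.003,M)-p))*1000)
E
```

```text
290 [102, 100, 100, 100, 97, 88, 80, 101, 112, 83, 70, 72, 73, 72, 73, 73, 72, 73, 72, 73, 72, 72, 72, 72, 71, 71, 71, 82, 117, 148, 169, 171, 165, 158, 152, 141, 135, 135, 137, 137, 137, 137]
320 [106, 107, 105, 104, 98, 85, 79, 93, 93, 76, 71, 72, 73, 71, 72, 72, 72, 72, 73, 72, 72, 73, 73, 73, 72, 71, 70, 83, 117, 148, 165, 166, 163, 159, 151, 139, 133, 136, 135, 136, 136, 136]
350 [110, 107, 106, 105, 102, 88, 80, 92, 94, 74, 72, 73, 72, 73, 74, 71, 72, 72, 73, 72, 73, 71, 73, 71, 72, 72, 71, 85, 119, 146, 161, 160, 159, 157, 151, 138, 134, 134, 138, 136, 137, 137]
[ 38.2455 -23.2981 -30.9926]
[ 38.2086  25.8533 -30.9871]
[ 38.237    1.0755 -30.9899]
bottom [ 38.2323 -24.5344   3.0072]
bottom [38.1863 27.6735  3.0131]
```

Call:
apply_moves(rot=[[0,0,0],[0,0,0],[0,0,0],[0,0,0],[0,0,0],[0,0,0],[0,0,0],[0,0,0],[0,0,0],[0,0,0]], linear=[[0,0,-3],[0,0,-5],[0,0,-5],[0,0,-5],[-0.7,2.5,-2],[-1.2,4.6,0],[-1.2,4.6,0],[-1.2,4.6,0],[-1.2,4.6,0],[-1.2,4.6,0]], jaw=[0,0,0,0,0,0,0,0,0,0])

```text
time: 6.45
eef_pos: [0.5405, -0.0098, 0.231]
orientation: [[-0.947, -0.321, -0.002], [-0.321, 0.947, 0.0], [0.002, 0.001, -1.0]]
contact_force: [0.2, -0.3, -1.0]
grip_width: 0.575
```

Call:
apply_moves(rot=[[0,0,0],[0,0,0],[0,0,0],[0,0,0],[0,0,0],[0,0,-0.065],[0,0,-0.065],[0,0,0],[0,0,0],[0,0,0]], linear=[[-1.2,4.6,0],[-1.2,4.6,0],[-1.2,4.6,0],[-1.2,4.6,0],[-0.6,2.1,0],[0,0,0],[0,0,0],[0,0,0],[0,0,0],[0,0,0]], jaw=[0,0,0,0,0,0,0,0,0,0])

```text
time: 7.7
eef_pos: [0.5273, 0.1991, 0.2322]
orientation: [[-0.898, -0.44, -0.0], [-0.44, 0.898, -0.0], [0.0, -0.0, -1.0]]
contact_force: [0.3, 0.2, -0.2]
grip_width: 0.583
```

```bash
python3 g.py .548 .331 .23 116; python3 - <<'E'
from h import *
M=vision.camera_model('wrist'); im=snap('wrist','w3.png'); np.save('pics/w3.npy',M,allow_pickle=True)
u,v=proj('wrist',[.548,.331,.09],M); print(u,v)
x0=int(np.clip(u-60,0,520)); y0=int(np.clip(v-60,0,280)); print(x0,y0)
cv2.imwrite('pics/w3c.png',cv2.resize(im[y0:y0+120,x0:x0+120,::-1],None,fx=5,fy=5,interpolation=2))
E
```

```text
t 7.7 p [0.5273 0.1991 0.2322] q [ 0.3612  0.3049  0.0817  1.3479 -0.0001 -0.094 ] w 0.5831490839912121 F [ 0.3326  0.2019 -0.1793]
tool y ang 116.07898274699171 z axis [-0.0003 -0.0002 -1.    ]
shift cm [-7.6591 10.9318  0.213 ]
turn rz rad 0.001378508987275035
rotvec [-0.     -0.0003  0.0014] shift in new axes [-7.644  10.9423  0.2157]
417.3107408520734 249.8681919885477
357 189
```

View pics/w3c.png

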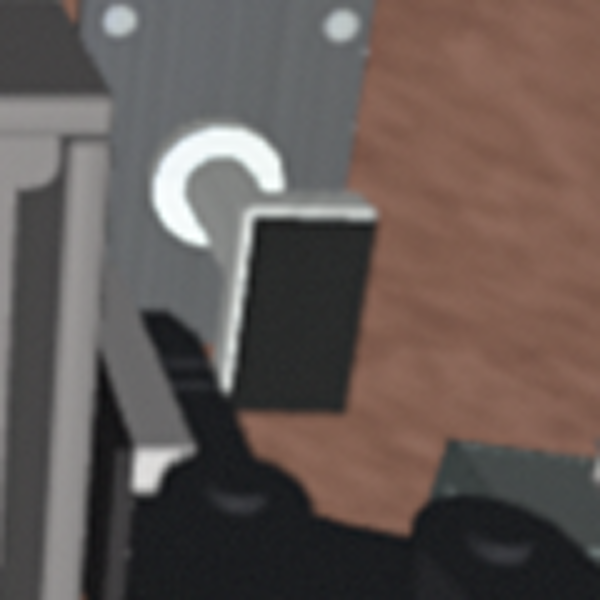

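The crop shows the head's black face with corners (252,217), (378,217), (347,411) and (232,410). Converting at z = 0.09.

```bash
python3 - <<'E'
from h import *
np.set_printoptions(precision=4,suppress=True)
M=np.load('pics/w3.npy',allow_pickle=True).item()
P=np.array([onz('wrist',(x+.5)/5-.5+357,(y+.5)/5-.5+189,.09,M)[:2] for x,y in [(250,217),(378,217),(347,411),(232,411)]])
l=(P[2]+P[3]-P[0]-P[1])/2; t=(P[0]+P[3]-P[1]-P[2])/2
print(P.mean(0),np.hypot(*l),np.hypot(*t),np.degrees(np.arctan2(l[1],l[0])),np.degrees(np.arctan2(t[1],t[0])))
E
```

```text
[0.5504 0.332 ] 0.049382889751285776 0.02761893164717423 25.883110189246853 -64.2818672010853
```

Call:
apply_moves(rot=[[0,0,0],[0,0,0],[0,0,0],[0,0,0],[0,0,0.005],[0,0,0],[0,0,0],[0,0,0],[0,0,0],[0,0,0]], linear=[[-1.95,2.72,0],[-1.95,2.72,0],[-1.95,2.72,0],[-1.93,2.71,0],[0,0,3],[0,0,4],[0,0,3],[0,0,2],[0,0,1],[0,0,0]], jaw=[0,0,0,0,0,0,0,0,0,0])

```text
time: 9.0
eef_pos: [0.5492, 0.3309, 0.1019]
orientation: [[-0.9, -0.436, -0.001], [-0.436, 0.9, -0.001], [0.001, -0.0, -1.0]]
contact_force: [-0.0, 0.3, -2.1]
grip_width: 0.577
```

```bash
python3 g.py .5493 .331 .093 115.8
```

```text
t 9.0 p [0.5492 0.3309 0.1019] q [ 0.5424  0.4993  0.0486  1.1211 -0.      0.0915] w 0.5774164430832008 F [-0.021   0.2984 -2.0589]
tool y ang 115.83665857231433 z axis [-0.0008 -0.0005 -1.    ]
shift cm [-0.0161 -0.0017  0.8948]
turn rz rad 0.0006398127859656242
rotvec [-0.0001 -0.0009  0.0006] shift in new axes [-0.0152 -0.0018  0.8948]
```

Call:
apply_moves(rot=[[0,0,0],[0,0,0],[0,0,0],[0,0,0],[0,0,0],[0,0,0],[0,0,0],[0,0,0],[0,0,0],[0,0,0]], linear=[[0,0,0.4],[0,0,0.2],[0,0,0.1],[0,0,0.1],[0,0,0.05],[0,0,0.05],[0,0,0],[0,0,0],[0,0,0],[0,0,0]], jaw=[0,0,0,0,0,0,0,0,0,0])

```text
time: 10.25
eef_pos: [0.5493, 0.3311, 0.0934]
orientation: [[-0.9, -0.436, 0.0], [-0.436, 0.9, -0.0], [-0.0, -0.0, -1.0]]
contact_force: [-2.7, -0.1, 2.2]
grip_width: 0.58
```

```bash
python3 g.py .5493 .331 .093 115.8|head -1; python3 - <<'E'
from h import *
im=vision.snapshot('side'); u,v=proj('side',[.55,.33,.1]).astype(int); print(u,v)
cv2.imwrite('pics/s1.png',cv2.resize(im[v-50:v+40,u-60:u+60,::-1],None,fx=6,fy=6,interpolation=2))
E
```

```text
t 10.25 p [0.5493 0.3311 0.0934] q [ 0.5425  0.5048  0.0349  1.1008 -0.0001  0.0913] w 0.5802820063965547 F [-2.6982 -0.0552  2.1818]
276 145
```

Call:
apply_moves(rot=[[0,0,0],[0,0,0],[0,0,0],[0,0,0],[0,0,0],[0,0,0],[0,0,0],[0,0,0],[0,0,0],[0,0,0]], linear=[[0,0,0.03],[0,0,0],[0,0,0],[0,0,0],[0,0,0],[0,0,0],[0,0,0],[0,0,-1],[0,0,-3],[0,0,-5]], jaw=[0,0,0.62,0.7,0.85,1,1,1,1,1])

```text
time: 11.55
eef_pos: [0.5485, 0.3307, 0.1831]
orientation: [[-0.9, -0.436, -0.002], [-0.436, 0.9, -0.002], [0.003, -0.0, -1.0]]
contact_force: [0.4, -0.0, -0.0]
grip_width: 0.998
```

Call:
apply_moves(rot=[[0,0,0],[0,0,0],[0,0,0],[0,0,0],[0,0,0],[0,0,0],[0,0,0],[0,0,0],[0,0,0],[0,0,0]], linear=[[0,0,-4],[0,0,-2],[0,-2,0],[0,-5,0],[0,-5,0],[0,-2,0],[0,0,0],[0,0,0],[0,0,0],[0,0,0]], jaw=[1,1,1,1,1,1,1,1,1,1])

```text
time: 12.8
eef_pos: [0.61, 0.2061, 0.243]
orientation: [[-0.899, -0.437, -0.0], [-0.437, 0.899, -0.0], [0.0, -0.0, -1.0]]
contact_force: [-0.6, 0.1, -0.7]
grip_width: 1.002
```

```bash
python3 g.py .437 -.3375 .23 92|head -2; python3 - <<'E'
from h import *
M=vision.camera_model('wrist'); im=snap('wrist','w4.png'); np.save('pics/w4.npy',M,allow_pickle=True)
u,v=proj('wrist',[.55,.332,.124],M); print(u,v)
x0=int(np.clip(u-75,0,490)); y0=int(np.clip(v-60,0,280)); print(x0,y0)
cv2.imwrite('pics/w4c.png',cv2.resize(im[y0:y0+120,x0:x0+150,::-1],None,fx=5,fy=5,interpolation=2))
E
```

```text
t 12.8 p [0.61   0.2061 0.243 ] q [ 0.3258  0.4472  0.3272  1.4509 -0.     -0.1268] w 1.0015984964000268 F [-0.6478  0.1174 -0.651 ]
tool y ang 115.93258500587596 z axis [-0.0001 -0.     -1.    ]
463.95621194880914 191.9729349628814
388 131
```

View pics/w4c.png

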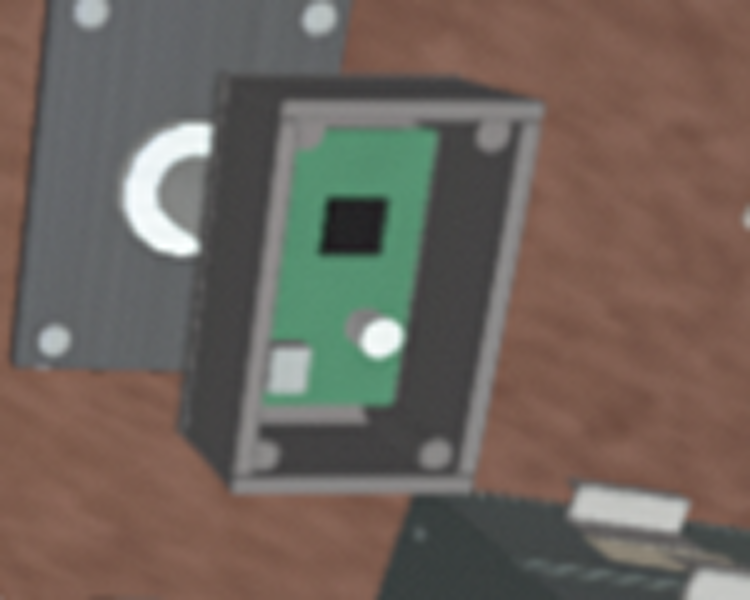

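The box stands upright on the head. Its rim corners in the crop are (283,100), (544,102), (472,493) and (233,493).

```bash
python3 - <<'E'
from h import *
np.set_printoptions(precision=4,suppress=True)
M=np.load('pics/w4.npy',allow_pickle=True).item()
P=np.array([onz('wrist',(x+.5)/5-.5+388,(y+.5)/5-.5+131,.124,M)[:2] for x,y in [(282,100),(544,102),(472,493),(232,493)]])
l=(P[2]+P[3]-P[0]-P[1])/2; t=(P[0]+P[3]-P[1]-P[2])/2
print(P.mean(0),np.hypot(*l),np.hypot(*t),np.degrees(np.arctan2(l[1],l[0])),np.degrees(np.arctan2(t[1],t[0])))
E
python3 g.py .437 -.3375 .23 92; python3 g.py .437 -.3375 .23 115.9|tail -2
```

```text
[0.5498 0.332 ] 0.07943073310510392 0.04949720078252812 26.23575245153349 -64.28504192211693
t 12.85 p [0.6101 0.2059 0.243 ] q [ 0.3256  0.4472  0.3273  1.4509 -0.     -0.1268] w 0.9969413447995834 F [ 0.4227  0.3618 -0.2476]
tool y ang 115.92165243695189 z axis [ 0. -0. -1.]
shift cm [ 39.3218 -41.311    1.3047]
turn rz rad 0.4175115975425357
rotvec [-0.      0.      0.4175] shift in new axes [ 19.193  -53.7069   1.3033]
turn rz rad 0.00037790631589083005
rotvec [-0.      0.      0.0004] shift in new axes [ 39.3061 -41.3259   1.3033]
```

Box centre (0.5498, 0.332) at 26.0°, against head (0.5504, 0.332) at 25.8°: centred. Now the cover.

Call:
apply_moves(rot=[[0,0,0],[0,0,0],[0,0,0],[0,0,0],[0,0,0],[0,0,0],[0,0,0],[0,0,0],[0,0,0],[0,0,0]], linear=[[3.9,-4.1,0],[3.9,-4.1,0],[3.9,-4.1,0],[3.9,-4.1,0],[3.9,-4.1,0],[3.9,-4.1,0],[3.9,-4.1,0],[3.9,-4.1,0],[3.9,-4.1,0],[3.9,-4.1,0]], jaw=[1,1,1,1,1,1,1,1,1,1])

```text
time: 14.1
eef_pos: [0.4376, -0.3353, 0.2434]
orientation: [[-0.9, -0.437, 0.001], [-0.437, 0.9, -0.0], [-0.0, -0.001, -1.0]]
contact_force: [0.6, 0.9, -0.3]
grip_width: 1.002
```

Call:
apply_moves(rot=[[0,0,0.14],[0,0,0.14],[0,0,0.137],[0,0,0],[0,0,0],[0,0,0],[0,0,0],[0,0,0],[0,0,0],[0,0,0]], linear=[[0,0,0],[0,0,0],[0,0,0],[0,0,4],[0,0,5],[0,0,3],[0,0,0],[0,0,0],[0,0,0],[0,0,0]], jaw=[1,1,1,1,1,1,1,1,1,1])

```text
time: 15.35
eef_pos: [0.4387, -0.3343, 0.1242]
orientation: [[-0.999, -0.034, 0.001], [-0.034, 0.999, -0.001], [-0.001, -0.001, -1.0]]
contact_force: [-0.3, -0.3, -1.2]
grip_width: 1.001
```

```bash
python3 g.py .437 -.3375 .009 92; python3 - <<'E'
from h import *
M=vision.camera_model('wrist'); im=snap('wrist','w5.png'); np.save('pics/w5.npy',M,allow_pickle=True)
hsv=cv2.cvtColor(im,cv2.COLOR_RGB2HSV); blue=cv2.inRange(hsv,(105,120,90),(125,255,255))
u,v=proj('wrist',[.437,-.3375,.005],M); print(u,v)
n,l,st,ce=cv2.connectedComponentsWithStats(blue)
for i in range(1,n):
    if st[i,4]>500: print(st[i],ce[i])
    c=max(cv2.findContours((l==i).astype(np.uint8),0,cv2.CHAIN_APPROX_NONE)[0],key=cv2.contourArea)
    if st[i,4]>500:
        P=np.array([onz('wrist',a,b,.005,M)[:2] for a,b in cv2.convexHull(c)[:,0].astype(float)],np.float32)
        r=cv2.minAreaRect(P*1000); print(r)
E
```

```text
t 15.35 p [ 0.4387 -0.3343  0.1242] q [-0.6511  0.3379 -0.1547  1.0762 -0.0001 -0.6853] w 1.0014329743762793 F [-0.2815 -0.2537 -1.2008]
tool y ang 91.9629576016777 z axis [ 0.0015 -0.0012 -1.    ]
shift cm [ 0.1972 -0.3022 11.5155]
turn rz rad -0.000646511813559344
rotvec [-0.0013  0.0014 -0.0006] shift in new axes [ 0.181  -0.317  11.5154]
316.927196991822 189.29218980926126
[ 403  102  135  116 6007] [465.04794407 156.468287  ]
((405.75665283203125, -193.55972290039062), (71.74886322021484, 114.08475494384766), 26.101165771484375)
[ 291  149   54   79 3327] [318.00751428 185.94229035]
((437.42657470703125, -336.52020263671875), (78.07470703125, 49.41200256347656), 1.9084259271621704)
```

Call:
apply_moves(rot=[[0,0,0],[0,0,0],[0,0,0],[0,0,0],[0,0,0],[0,0,0],[0,0,0],[0,0,0],[0,0,0],[0,0,0]], linear=[[0.13,-0.26,2.5],[0,0,4],[0,0,3],[0,0,1.3],[0,0,0.7],[0,0,0],[0,0,0],[0,0,0],[0,0,0],[0,0,0]], jaw=[1,1,1,1,1,1,0.6,0.35,0.2,0], newtons=50)

```text
time: 16.65
eef_pos: [0.437, -0.3366, 0.0082]
orientation: [[-0.999, -0.034, 0.0], [-0.034, 0.999, -0.0], [-0.0, -0.0, -1.0]]
contact_force: [-0.6, -4.4, 2.1]
grip_width: 0.144
```

Call:
apply_moves(rot=[[0,0,0],[0,0,0],[0,0,0],[0,0,0],[0,0,0],[0,0,0],[0,0,0],[0,0,0],[0,0,0],[0,0,0]], linear=[[0,0,0],[0,0,0],[0,0,0],[0,0,0],[0,0,0],[0,0,0],[0,0,0],[0,0,0],[0,0,0],[0,0,0]], jaw=[0,0,0,0,0,0,0,0,0,0], newtons=50)

```text
time: 17.9
eef_pos: [0.4371, -0.3367, 0.0083]
orientation: [[-0.999, -0.034, 0.0], [-0.034, 0.999, -0.0], [-0.0, -0.0, -1.0]]
contact_force: [0.2, 1.0, 5.4]
grip_width: 0.135
```

Call:
apply_moves(rot=[[0,0,0],[0,0,0],[0,0,0],[0,0,0],[0,0,0],[0,0,0],[0,0,0],[0,0,0],[0,0,0],[0,0,0]], linear=[[0,0,-0.5],[0,0,-2],[0,0,-4],[0,0,-5],[0,0,-5],[0,0,-5],[0,0,-2],[0,0,0],[0,0,0],[0,0,0]], jaw=[0,0,0,0,0,0,0,0,0,0])

```text
time: 19.15
eef_pos: [0.4364, -0.3361, 0.2416]
orientation: [[-0.999, -0.034, -0.002], [-0.034, 0.999, 0.001], [0.002, 0.001, -1.0]]
contact_force: [-0.4, 0.2, -1.3]
grip_width: 0.134
```

```bash
python3 g.py .527 .20 .243 92; python3 - <<'E'
from h import *
M=vision.camera_model('wrist'); im=snap('wrist','w6.png'); np.save('pics/w6.npy',M,allow_pickle=True)
s=vision.snapshot('side'); p=sensors.sense()['eef_pos']; u,v=proj('side',p).astype(int); print(u,v)
o=np.zeros((400,760,3),np.uint8); o[:, :400]=im[:,120:520,::-1]; o[:360,400:]=cv2.resize(s[v-30:v+30,u-30:u+30,::-1],None,fx=6,fy=6,interpolation=2)
cv2.imwrite('pics/w6c.png',o)
E
```

```text
t 19.15 p [ 0.4364 -0.3361  0.2416] q [-0.6562  0.2818  0.0729  1.3643 -0.0001 -0.6904] w 0.1343474708294941 F [-0.3644  0.1936 -1.2638]
tool y ang 91.96042412806916 z axis [-0.002   0.0014 -1.    ]
shift cm [-10.8854  53.2705  -0.084 ]
turn rz rad -0.0006907292695406958
rotvec [ 0.0015 -0.002  -0.0007] shift in new axes [-10.9223  53.2628  -0.1421]
352 193
```

View pics/w6c.png

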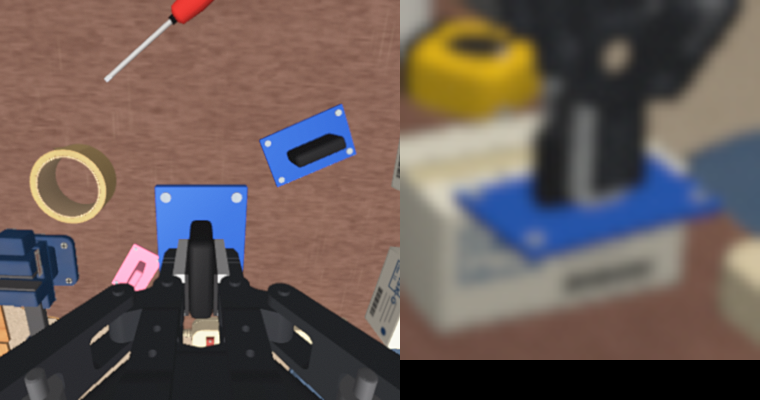

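The cover is held level. The near edge of the plate runs from (275,185) to (367,185) in the wrist picture. Finding its centre in the tool frame.

```bash
python3 - <<'E'
from h import *
np.set_printoptions(precision=4,suppress=True)
M=np.load('pics/w6.npy',allow_pickle=True).item(); s=sensors.sense(); R=np.array(s['orientation']);p=np.array(s['eef_pos'])
im=cv2.imread('pics/w6.png'); hsv=cv2.cvtColor(im,cv2.COLOR_BGR2HSV); b=cv2.inRange(hsv,(105,120,90),(125,255,255))
for c in (290,320,350): print('top row',c,np.nonzero(b[170:200,c])[0][:1]+170)
for r in (188,200,215,230): k=np.nonzero(b[r,250:390])[0]+250; print(r,k.min(),k.max()+1)
for r in (188,230):
  k=np.nonzero(b[r,250:390])[0]+250
  for u in (k.min()-.5,k.max()+.5): print((R.T@(onz('wrist',u,r,p[2]-.0033,M)-p))*1000)
print('edge',(R.T@(onz('wrist',320,184.5,p[2]-.0033,M)-p))*1000)
E
```

```text
top row 290 [185]
top row 320 [185]
top row 350 [185]
188 275 368
200 275 367
215 276 366
230 277 365
[ 38.4047 -23.6037   3.3323]
[38.3348 25.8893  3.3854]
[ 13.9027 -23.7745   3.2953]
[13.8334 25.4447  3.3481]
edge [40.2993  0.615   3.3612]
```

Call:
apply_moves(rot=[[0,0,0],[0,0,0],[0,0,0],[0,0,0],[0,0,0],[0,0,0],[0,0,0],[0,0,0],[0,0,0],[0,0,0]], linear=[[-0.57,2.77,0],[-1.14,5.53,0],[-1.14,5.53,0],[-1.14,5.53,0],[-1.14,5.53,0],[-1.14,5.53,0],[-1.14,5.53,0],[-1.14,5.53,0],[-1.14,5.53,0],[-1.14,5.53,0]], jaw=[0,0,0,0,0,0,0,0,0,0])

```text
time: 20.5
eef_pos: [0.5272, 0.1942, 0.2426]
orientation: [[-0.999, -0.034, -0.0], [-0.034, 0.999, -0.0], [0.0, -0.0, -1.0]]
contact_force: [0.6, -1.2, -0.6]
grip_width: 0.133
```

Call:
apply_moves(rot=[[0,0,0],[0,0,0],[0,0,0],[0,0,-0.139],[0,0,-0.139],[0,0,-0.139],[0,0,0],[0,0,0],[0,0,0],[0,0,0]], linear=[[-1.2,5.4,0],[-1.1,5,0],[-0.53,3.4,0],[0,0,0],[0,0,0],[0,0,0],[0,0,0],[0,0,0],[0,0,0],[0,0,0]], jaw=[0,0,0,0,0,0,0,0,0,0])

```text
time: 21.75
eef_pos: [0.5508, 0.3311, 0.243]
orientation: [[-0.9, -0.435, -0.0], [-0.435, 0.9, -0.0], [0.0, -0.0, -1.0]]
contact_force: [-0.2, -0.2, -0.4]
grip_width: 0.13
```

```bash
python3 g.py .5503 .3316 .1423 115.85
```

```text
t 21.75 p [0.5508 0.3311 0.243 ] q [ 0.5413  0.445   0.3236  1.4494 -0.0001  0.091 ] w 0.13018301835598453 F [-0.2463 -0.1842 -0.3641]
tool y ang 115.79843552981443 z axis [-0.0001 -0.0001 -1.    ]
shift cm [ 0.0229  0.0669 10.0663]
turn rz rad -0.0008999697817846088
rotvec [-0.0001 -0.0001 -0.0009] shift in new axes [ 0.0238  0.0663 10.0663]
```

Descend to about 2.5 cm above the final height first, then finish slowly.

Call:
apply_moves(rot=[[0,0,0],[0,0,0],[0,0,0],[0,0,0],[0,0,0],[0,0,0],[0,0,0],[0,0,0],[0,0,0],[0,0,0]], linear=[[0.02,0.07,2],[0,0,2.5],[0,0,2],[0,0,1],[0,0,0],[0,0,0],[0,0,0],[0,0,0],[0,0,0],[0,0,0]], jaw=[0,0,0,0,0,0,0,0,0,0])

```text
time: 23.0
eef_pos: [0.5503, 0.3317, 0.1681]
orientation: [[-0.9, -0.436, 0.0], [-0.436, 0.9, -0.0], [-0.0, -0.0, -1.0]]
contact_force: [-0.1, 0.3, -1.1]
grip_width: 0.128
```

```bash
python3 g.py .5503 .3316 .1423 115.85
```

```text
t 23.0 p [0.5503 0.3317 0.1681] q [ 0.5425  0.4649  0.1652  1.2711 -0.0001  0.0912] w 0.1281137087157711 F [-0.1044  0.2915 -1.0938]
tool y ang 115.85413679004077 z axis [ 0.0001 -0.     -1.    ]
shift cm [ 0.0073 -0.0092  2.5762]
turn rz rad 7.220060667523318e-05
rotvec [-0.0001  0.      0.0001] shift in new axes [ 0.0072 -0.0094  2.5762]
```

Call:
apply_moves(rot=[[0,0,0],[0,0,0],[0,0,0],[0,0,0],[0,0,0],[0,0,0],[0,0,0],[0,0,0],[0,0,0],[0,0,0]], linear=[[0,0,1],[0,0,0.7],[0,0,0.4],[0,0,0.3],[0,0,0.17],[0,0,0],[0,0,0],[0,0,0],[0,0,0],[0,0,0]], jaw=[0,0,0,0,0,0,0,0,0,0])

```text
time: 24.25
eef_pos: [0.5503, 0.3317, 0.1423]
orientation: [[-0.9, -0.436, 0.0], [-0.436, 0.9, -0.0], [-0.0, -0.0, -1.0]]
contact_force: [0.4, 0.0, -0.4]
grip_width: 0.129
```

```bash
python3 g.py .5503 .3316 .1423 115.85; python3 - <<'E'
from h import *
M=vision.camera_model('wrist'); im=snap('wrist','w7.png'); np.save('pics/w7.npy',M,allow_pickle=True)
s=snap('side','s7.png'); u,v=proj('side',[.55,.332,.124]).astype(int); print(u,v)
o=np.zeros((420,780,3),np.uint8); o[:400,:360]=cv2.resize(im[120:320,230:410,::-1],None,fx=2,fy=2,interpolation=2); o[:,360:]=cv2.resize(s[v-30:v+30,u-30:u+30,::-1],None,fx=7,fy=7,interpolation=2)
cv2.imwrite('pics/w7c.png',o)
E
```

```text
t 24.25 p [0.5503 0.3317 0.1423] q [ 0.5425  0.477   0.1183  1.2121 -0.0001  0.0912] w 0.12864042422138952 F [ 0.3764  0.0332 -0.4067]
tool y ang 115.85446721694213 z axis [ 0.     -0.0001 -1.    ]
shift cm [ 0.0071 -0.0078  0.0019]
turn rz rad 7.796764404107314e-05
rotvec [-0.0001  0.      0.0001] shift in new axes [ 0.0071 -0.0078  0.0019]
276 138
```

View pics/w7c.png

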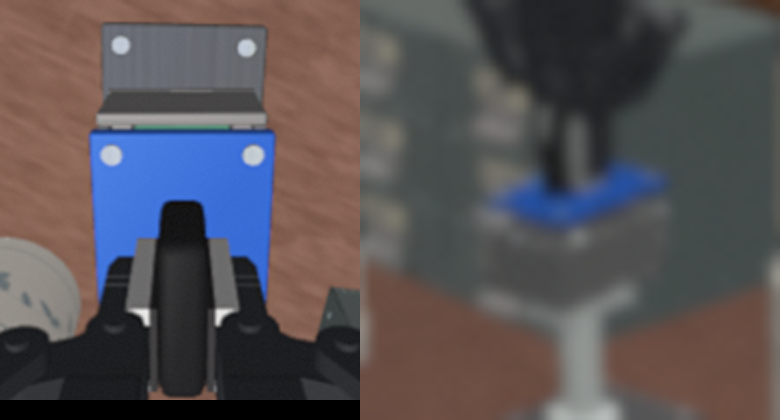

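Both views show the cover level above the box. In the wrist crop the rim's near edge runs (98,113) to (265,113), and the cover edge (91,131) to (274,131). Checking alignment and gap numerically.

```bash
python3 - <<'E'
from h import *
np.set_printoptions(precision=2,suppress=True)
M=np.load('pics/w7.npy',allow_pickle=True).item(); s=sensors.sense(); R=np.array(s['orientation']);p=np.array(s['eef_pos'])
g=cv2.cvtColor(cv2.imread('pics/w7.png'),cv2.COLOR_BGR2GRAY)
for c in (300,335): print(g[160:192,c].tolist())
for r in (178,): print(g[r,274:284].tolist(),g[r,358:368].tolist())
f=lambda x,y,z:(R.T@(onz('wrist',(x+.5)/2-.5+230,(y+.5)/2-.5+120,z,M)-p))*1000
for x,y in [(97,113),(265,113)]: print('rim',f(x,y,.124))
for x,y in [(91,130),(274,130)]: print('cover',f(x,y,.139))
for e in ([40,0,-.124],): pass
side=lambda P:proj('side',P)
c=p+R@np.array([0,0,0]); 
for z in (.124,.134,.139):
  for a,b in [(40,-25),(-40,-25),(40,25)]: print(z,a,b,proj('side',[*(p+R@np.array([a,b,0])/1000)[:2],z])-[276-30,138-30])
E
```

```text
[111, 110, 111, 107, 95, 88, 73, 69, 71, 69, 71, 71, 70, 68, 69, 71, 98, 142, 167, 165, 157, 145, 131, 124, 94, 61, 72, 104, 121, 122, 120, 120]
[102, 103, 103, 98, 90, 101, 79, 68, 70, 70, 70, 69, 69, 70, 68, 75, 105, 143, 160, 160, 156, 146, 132, 124, 91, 59, 73, 102, 114, 115, 113, 114]
[107, 107, 103, 106, 136, 162, 169, 169, 169, 169] [156, 156, 157, 154, 138, 109, 101, 106, 109, 109]
rim [ 40.3  -23.59  18.31]
rim [40.25 25.15 18.31]
cover [ 39.49 -23.08   3.31]
cover [39.44 25.54  3.31]
0.124 40 -25 [28.28 35.37]
0.124 -40 -25 [43.28 29.06]
0.124 40 25 [17.34 32.17]
0.134 40 -25 [28.21 32.59]
0.134 -40 -25 [43.25 26.36]
0.134 40 25 [17.24 29.42]
0.139 40 -25 [28.17 31.19]
0.139 -40 -25 [43.23 25.01]
0.139 40 25 [17.18 28.05]
```

Rim and cover edges agree within about 1 mm. I make a final 0.6 mm nudge, then settle.

Call:
apply_moves(rot=[[0,0,0],[0,0,0],[0,0,0],[0,0,0],[0,0,0],[0,0,0],[0,0,0],[0,0,0],[0,0,0],[0,0,0]], linear=[[0.06,0,0],[0,0,0],[0,0,0],[0,0,0],[0,0,0],[0,0,0],[0,0,0],[0,0,0],[0,0,0],[0,0,0]], jaw=[0,0,0,0,0,0,0,0,0,0])

```text
time: 25.6
eef_pos: [0.5498, 0.3314, 0.1423]
orientation: [[-0.9, -0.436, 0.0], [-0.436, 0.9, -0.0], [0.0, -0.0, -1.0]]
contact_force: [-0.1, 0.4, -0.7]
grip_width: 0.133
```

```bash
python3 g.py .5497 .3314 .1423 115.85; python3 -c "
from bench import sign_off
print(sign_off())"
```

```text
t 25.6 p [0.5498 0.3314 0.1423] q [ 0.5425  0.476   0.1166  1.2114 -0.      0.0913] w 0.13261097485714185 F [-0.1476  0.4228 -0.6931]
tool y ang 115.85157714539376 z axis [ 0. -0. -1.]
shift cm [ 0.0105  0.0002 -0.001 ]
turn rz rad 2.7526379903903753e-05
rotvec [-0. -0.  0.] shift in new axes [ 0.0105  0.0002 -0.001 ]
the job is handed in; nothing more can be done
None
```

The box is on the stand head, released, and the arm is holding the small blue cover level above it. I handed the job in at 25.6 s of the 69 s allowed.

- **Box on the stand:** after I let go, the wrist camera put the box within about 1 mm of the head's centre, with its yaw within about 0.4° of the head's.
- **Cover over the box:** before the last move, the rim and cover edges agreed to about 1 mm along the box and 0.5 mm across. I then nudged the cover 0.6 mm to close that, and took no further picture.
- **Gap:** it comes to about 10 mm from the gripper heights when I grasped and released. The side camera is too coarse to confirm it better than a couple of millimetres. Contact force was under 1 N, so the cover is not touching the rim.
- **Cartons, case and jar:** I carried both parts over them with about 11 cm or more of clearance above the case, and felt no contact forces. I did not take a picture of them at the end.
- **Disagreement between cameras:** the top and wrist cameras differed by up to 3 mm on positions. I went with the wrist camera, cross-checked against where the jaws had centred on each part.

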